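Shut the water valve and take the spray tube out of the chill bath

ROBOT

A 7-joint arm with a two-finger parallel gripper is mounted at the origin on the work surface. World frame = base frame: x ahead of the robot, y to its left, z up, the work surface at z = 0. Lengths are in mm, angles in rad, forces in N, time in s.
With the tool pointing down it reaches from about 400 to 900 mm from the base axis. Payload 5.5 kg.
Tool frame: the origin (TCP) lies on the centre line of the jaws, within the pads' length; the fingertips stand 14 mm ahead of it and the grasp point (between the pads) lies 5 mm behind it; z points along the fingers, x is the direction in which the jaws open and shut, and the axes are right-handed (so a half turn about z gives the same grasp; the last joint's range is limited). The gripper opens to 92 mm and grips with 3 to 60 N. Pads are 19 mm wide; open, the fingers measure 130 mm over their backs; the gripper's body (75 mm by 190 mm) begins 47 mm behind the grasp point.
Start: joints at [1.507, 0.501, -0.427, 1.55, 0.221, 1.138, -0.21], TCP at [208.692, -615.587, 240.729] pointing down, gripper open.
Joint ranges: [-2.88, 2.88], [-0.31, 2.03], [-1.54, 1.56], [0.2, 2.42], [-1.41, 4.55], [0.19, 2.02], [-2.57, 2.57]. Speed limits (rad/s): [2.57, 2.57, 3.14, 3.14, 3.14, 3.14, 3.14].

INTERFACE

Orientations are given as a rotation vector (axis times angle).
In Python, from station import state, grab_frame, close_job, silhouettes, place_of gives the robot as it stands.
- The arm moves only by the shell command python3 -m jog 'ROWS' [FORCE]. ROWS is JSON, a list of rows, each a list of 7 numbers: the opening, from -1 (shut) to 1 (fully open), so that 0 is half open, then the shift along the tool's x, y, z in m, then the turn, a rotation vector about the tool's x, y, z in degrees. In form: [[hand, dx, dy, dz, rx, ry, rz], ...]. A call has 1 to 5 rows; each row shifts and turns the commanded pose from where the row before left it, along the tool's axes as they then stand; what a row does not reach is not made up. A row lasts 1/8 s, in which the tool goes at most 62.5 mm and 10.7 degrees, less where a joint would pass 70% of its speed; a pose out of reach is approached as far as the arm can. A call is refused whole if a number of a shift passes 0.0625 or a number of a turn 10.7, either way. A call with a gripper value outside its range is refused whole. The fingers move at their own pace and stop on an object; FORCE is the grip in N (left out, the last holds). Time passes only in rows, so rows that do not move let the fingers close. It gives the time, the measured TCP pose, the force and the opening at its end, in the units of the state.
- state(): the state, without advancing time (a new reading comes with each control period).
- grab_frame(name): name is "scene" or "top" or "wrist"; returns a dict with "pixels" (384x512x3 uint8, red, green, blue), "fx", "fy", "cx", "cy" (pixels), "eye" and "rotation" of the camera in the world; the wrist camera has in their place "hand_eye" (4x4, takes a point from camera to tool coordinates, whose origin is the TCP and whose axes are the tool frame's). Camera axes: x right, y down, z forward; pixel columns grow to the right and rows downward; lengths in mm; the calibration is good to about 2 mm. A picture is of the moment at which its call begins: read the wrist's pose just before it. There is no depth.
- close_job(): hands the job in, once; it reports no verdict.
Trained networks look in the newest picture that a camera, given by its name, has taken for a name from the list of things; names that differ only in an ending like _2 or _b are one class to them, and where a whole thing is asked for, a point or a joint stands for the part that bears it (a point fixed in the world has none). Each returns a list of dicts, best first, with "confidence" (0 to 1); they miss things now and then, are a little off and sometimes report something else, mostly with a low value. They report only what shows in the picture. A call takes as long as a camera call.
- silhouettes(camera, label): "pixels" (384x512 bool, what is visible of it) and "centre" ([column, row] in pixels, amid what is visible of it).
- place_of(camera, label): "centre" ([column, row] in pixels: a listed point, or the origin of a listed thing).
The state is a dict: "t": time; "qpos": joint angles; "qd": joint speeds; "effort": joint torques, N m; "eef_pos": TCP position; "eef_rot": TCP orientation; "contact_force": force on the tool from outside, world axes, zero at the start; "wrist_torque": the same for the moment, N m; "gripper_width": finger opening in mm.
Only numpy, scipy, OpenCV 4.12 (cv2) and the standard library are available. Lean on these libraries where they do the work, as an engineer would, in place of code of your own. Each camera call takes 0.05 s, during which the arm holds its last target. There are 200 camera calls.

TASK

Swing the water valve's lever a quarter turn until it is fully shut, standing square across its pipe, and only then take the long spray tube out of the chill bath: it is longer than the hatch, so tilt it and draw it out endwise through the opening. Finish while still holding the tube in the gripper, still and with its whole length well clear above the bath's cover, and leave the two ramekins and the jar where they stand.

Things in the scene. Friction and masses are not known exactly. Their poses are not given: they have to be found in the camera images.
- valve_lever (a joint): Angle of the valve's lever, rad: 0 = open (along the pipe), 1.571 = fully shut (square across the pipe), with a hard stop at each. It turns anticlockwise seen from above as the value grows, about an upright axis through lever_pivot; it needs about 2 N at the sleeve and stays where it is left.
- lever_pivot (a point): Point on the valve's axis at the lever's mid-height, 87 mm above the table. The valve is a brass body on a fixed steel pipe (28 mm diameter, its centre 40 mm above the table, 220 mm long, the elbows at both ends going down into the table).
- lever_tip (a point): Outer end of the lever, 115 mm from the axis, at mid-height. The lever is level: a black sleeve 20 mm wide, 12 mm thick, from 40 to 115 mm from the axis, then a narrower steel strip in to the axis. 27 mm are free between the sleeve and the pipe below it.
- bath: Chill bath, a fixed closed steel box 230 mm wide (its x) by 405 mm long (its y) by 100 mm high. Origin on the table straight under the hatch's centre; z up. The box reaches from y = -245 to y = +160 mm. Walls 4 mm, floor 5 mm, cover 6 mm thick (top at 100 mm).
- hatch_center (a point): Centre of the hatch, the only opening, in the plane of the cover's top, 100 mm above the table. The hatch is a rectangle 170 mm along the bath's x and 200 mm along its y (from -100 to +100 mm).
- tube: Loose round white plastic tube, 24 mm in diameter, 300 mm long, about 0.14 kg, closed ends. Origin at mid-length on the axis, its y axis along the tube towards the high end. It starts lying along the bath's y, over the middle of the hatch's width, rising 11 degrees towards bath +y.
- tube_high_end (a point): Centre of the tube's end face that starts high: tucked 30 mm under the cover on the bath's +y side, lying in a fork of 8 mm steel bar there (112 mm from the hatch's centre, prongs 40 mm apart between centres, 82 mm high). Within the hatch's +y half the tube's top lies about 19 to 38 mm below the cover's top.
- tube_low_end (a point): Centre of the tube's other end face: it starts on the bath's floor under the cover on the -y side, 165 mm from the hatch's centre. From there the tube can slide 70 mm endwise before it meets the bath's end wall.
- ramekin_cover: White ramekin, 74 mm across, 45 mm high, loose, standing on the bath's cover at its -y end. Origin under its centre. To be left alone.
- ramekin_table: The same ramekin, standing on the table beyond the valve. Origin under its centre. To be left alone.
- jar: Glass jar, 64 mm across, 100 mm high, on the table beyond the valve. Origin under its centre. To be left alone.

How it is judged:
By the outcome, as a careful person would: the job done as asked, in the order asked, and still so for the second after the job is handed in, while the arm keeps its last pose, push and grip.
It also fails if it takes over 56 s, if anything falls off the work surface, if the arm or the gripper's body presses on something with over 40 N, if the wrist force passes 120 N, or if a joint passes its speed limit or range.

## Working session

There is one attempt and no reset: what is moved stays moved. The work goes in short steps, Python scripts to look and compute and a shell command to move; the robot and the scene stay as the last step left them, time stands still between calls to the robot, and variables do not carry over. Pictures are saved under pics/ and viewed, about 8 in all and at most 12, crops included, and the job is handed in when it is done.

```bash
ls; mkdir -p pics
cat > h.py <<'E'
import numpy as np, cv2
from scipy.spatial.transform import Rotation as R
from station import *
def ray(f,c,st=None):
    d=np.array([(c[0]-f['cx'])/f['fx'],(c[1]-f['cy'])/f['fy'],1.])
    if 'eye' in f: return np.array(f['eye']),np.array(f['rotation'])@d
    H=np.array(f['hand_eye']);Rt=R.from_rotvec(st['eef_rot']).as_matrix()
    return Rt@H[:3,3]+st['eef_pos'],Rt@H[:3,:3]@d
def atz(f,c,z,st=None):
    e,d=ray(f,c,st); return e+d*(z-e[2])/d[2]
def tri(rs):
    A=0;b=0
    for e,d in rs:
        d=d/np.linalg.norm(d);P=np.eye(3)-np.outer(d,d);A=A+P;b=b+P@e
    return np.linalg.solve(A,b)
def save(f,n): cv2.imwrite('pics/'+n+'.png',f['pixels'][:,:,::-1])
E
python3 - <<'E'
from h import *
np.set_printoptions(precision=1,suppress=True)
s=state();print(s['t'],s['eef_pos'],R.from_rotvec(s['eef_rot']).as_matrix())
Z=dict(lever_pivot=87,lever_tip=87,hatch_center=100,bath=0,tube=50,tube_high_end=75,tube_low_end=17,ramekin_cover=100,ramekin_table=0,jar=0)
ims=[]
for cam in ['scene','top']:
    f=grab_frame(cam);ims.append(f['pixels']); print(cam,f['eye'])
    for k,z in Z.items():
        for d in place_of(cam,k)[:2]: print(k,np.array(d['centre']),round(d['confidence'],2),atz(f,d['centre'],z))
im=np.hstack(ims)
cv2.imwrite('pics/a.png',cv2.resize(ims[0],None,fx=1.5,fy=1.5)[:,:,::-1])
cv2.imwrite('pics/b.png',cv2.resize(ims[1],None,fx=1.5,fy=1.5)[:,:,::-1])
E
```

```text
pics
0.0 [ 208.4 -615.   239.7] [[ 0.3 -0.9 -0. ]
 [-0.9 -0.3  0. ]
 [-0.  -0.  -1. ]]
scene [1227.6  311.  1148.6]Traceback (most recent call last):
  File "<stdin>", line 9, in <module>
  File "h.py", line 10, in atz
    e,d=ray(f,c,st); return e+d*(z-e[2])/d[2]
                                         ~^^^
IndexError: invalid index to scalar variable.
```

```bash
sed -i "s/np.array(f\['rotation'\])@d/rotm(f['rotation'])@d/" h.py
cat >> h.py <<'E'
def rotm(r):
    r=np.array(r); return r if r.shape==(3,3) else (R.from_rotvec(r) if r.size==3 else R.from_quat(r)).as_matrix()
E
cat > look.py <<'E'
from h import *
np.set_printoptions(precision=1,suppress=True)
s=state();print(s['t'],s['eef_pos'])
Z=dict(lever_pivot=87,lever_tip=87,hatch_center=100,bath=0,tube=50,tube_high_end=75,tube_low_end=17,ramekin_cover=100,ramekin_table=0,jar=0)
ims=[]
for cam in ['scene','top']:
    f=grab_frame(cam);ims.append(f['pixels']); print(cam,f['eye'],f['rotation'])
    for k,z in Z.items():
        for d in place_of(cam,k)[:2]: print(k,np.array(d['centre']),round(d['confidence'],2),atz(f,d['centre'],z))
cv2.imwrite('pics/a.png',cv2.resize(ims[0],None,fx=1.5,fy=1.5)[:,:,::-1])
cv2.imwrite('pics/b.png',cv2.resize(ims[1],None,fx=1.5,fy=1.5)[:,:,::-1])
E
python3 look.py
```

```text
0.1 [ 208.4 -615.1  239.8]
scene [1227.6  311.  1148.6] [-1.4 -2.4  0.7]
lever_pivot [367.3 187.3] 0.91 [491.  259.2  87. ]
lever_tip [369.3 224.5] 0.88 [591.4 302.   87. ]
hatch_center [236.4 163.6] 0.73 [590.8 -71.6 100. ]
bath [243.4 183.9] 0.64 [582.1 -57.1   0. ]
tube [233.1 172. ] 0.65 [589.2 -84.3  50. ]
tube_low_end [194.5 157.2] 0.64 [ 576.7 -219.2   17. ]
ramekin_cover [168.9 147.9] 0.81 [ 630.1 -257.6  100. ]
ramekin_table [295.4 268. ] 0.9 [743.9 179.6  -0. ]
ramekin_table [236.2 165.1] 0.26 [ 535.  -106.1    0. ]
jar [344.9 281.7] 0.59 [719.7 304.    0. ]
jar [296.  268.7] 0.36 [744.9 181.7   0. ]
top [473.8  12.6 943.2] [-2.2  2.1 -0.2]
lever_pivot [129.  260.6] 0.98 [475.7 265.3  87. ]
lever_tip [113.9 211.6] 0.77 [582.3 304.2  87. ]
hatch_center [282.2 208.8] 0.9 [589.1 -66.6 100. ]
bath [278.1 211.2] 0.83 [596.7 -65.8   0. ]
tube [285.1 212.1] 0.7 [588.2 -78.   50. ]
tube_high_end [110.7 214.3] 0.61 [577.7 315.   75. ]
ramekin_cover [365.5 188.5] 0.94 [ 636.  -253.5  100. ]
ramekin_table [174.3 151. ] 0.77 [747.  193.5   0. ]
jar [131.3 159.2] 0.79 [724.8 299.    0. ]
```

View pics/a.png

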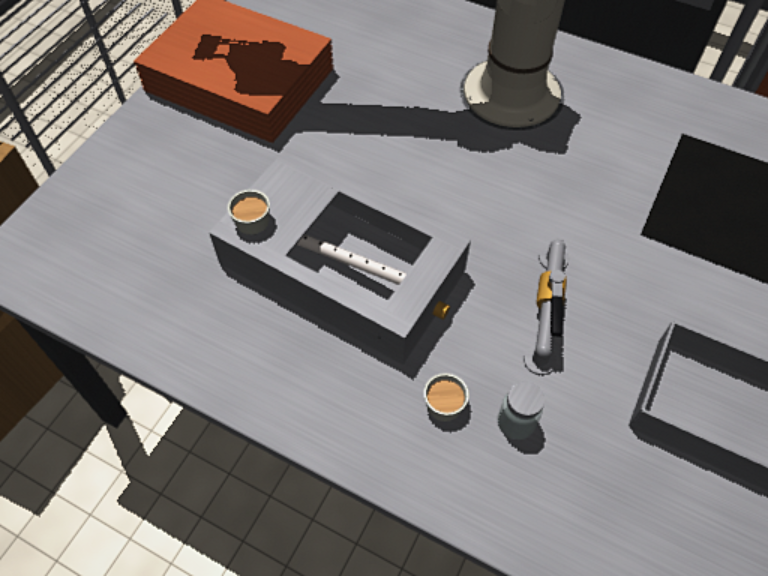

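View pics/b.png

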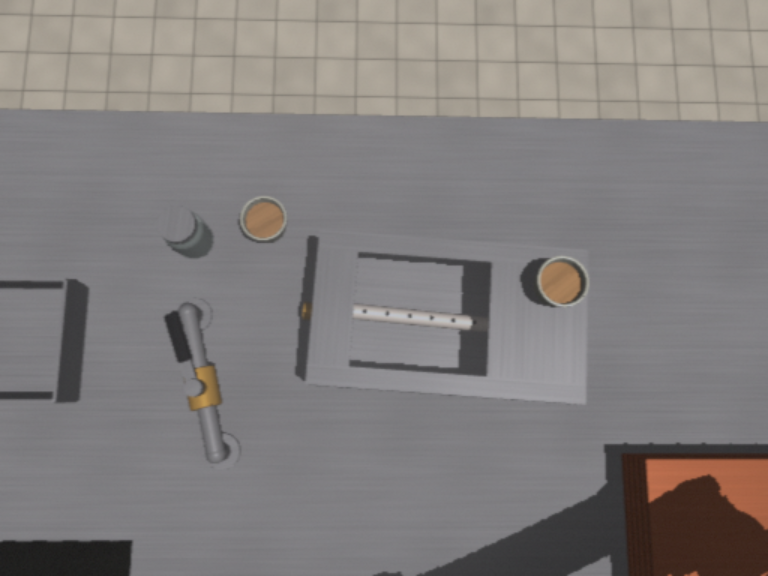

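The top view shows the valve at (205,387) with its lever lying along the pipe, pointing to +x. The tube spans (355,312)–(475,322) in the hatch, and the tray on the far left is clear. Next I plan the transit.

```bash
cat > plan.py <<'E'
# usage: plan.py hand yaw_deg(tool x in world, tool down) step  x,y,z x,y,z ...   prints rows (yaw done evenly)
from h import *
import sys
def plan(hand,wps,Rend,step=60,s=None,ang=10):
    s=s or state();p=np.array(s['eef_pos'],float);M=R.from_rotvec(s['eef_rot'])
    pts=[];a=p
    for w in wps:
        w=np.array(w,float);n=max(1,int(np.ceil(np.linalg.norm(w-a)/step)))
        pts+=[a+(w-a)*i/n for i in range(1,n+1)];a=w
    rv=(M.inv()*Rend).as_rotvec(degrees=True);tot=np.linalg.norm(rv);rows=[]
    k=int(np.ceil(tot/ang)) if tot>.3 else 0
    while len(pts)<k: pts.append(a)
    if 0<k<len(pts) and step<0: pass
    m=len(pts)
    for i,q in enumerate(pts):
        t=rv/m
        d=M.inv().apply(q-p)/1000
        rows.append([hand]+[round(float(v),4) for v in d]+[round(float(v),1) for v in t])
        p=p+M.apply(np.array(rows[-1][1:4])*1000);M=M*R.from_rotvec(rows[-1][4:],degrees=True)
    for i in range(0,m,5): print(str(rows[i:i+5]).replace(' ',''))
def down(y):
    c,s=np.cos(np.radians(y)),np.sin(np.radians(y)); return R.from_matrix([[c,s,0],[s,-c,0],[0,0,-1]])
if __name__=='__main__':
    plan(float(sys.argv[1]),[list(map(float,w.split(','))) for w in sys.argv[4:]],down(float(sys.argv[2])),float(sys.argv[3]))
E
python3 plan.py -1 0 60 480,-200,250 560,200,260
```

```text
[[-1.0,-0.0341,-0.0434,-0.001,0.0,-0.0,-4.5],[-1.0,-0.0305,-0.0459,-0.0011,0.0,-0.0,-4.5],[-1.0,-0.0269,-0.0482,-0.001,0.0,-0.0,-4.5],[-1.0,-0.023,-0.0501,-0.001,0.0,-0.0,-4.5],[-1.0,-0.019,-0.0517,-0.001,0.0,-0.0,-4.5]]
[[-1.0,-0.0148,-0.0531,-0.0011,0.0,-0.0,-4.5],[-1.0,-0.0107,-0.0542,-0.001,0.0,-0.0,-4.5],[-1.0,-0.0063,-0.0547,-0.001,0.0,-0.0,-4.5],[-1.0,-0.0021,-0.0551,-0.0011,0.0,-0.0,-4.5],[-1.0,-0.0194,-0.055,-0.0014,0.0,-0.0,-4.5]]
[[-1.0,-0.0151,-0.0563,-0.0014,0.0,-0.0,-4.5],[-1.0,-0.0105,-0.0573,-0.0015,0.0,-0.0,-4.5],[-1.0,-0.0061,-0.058,-0.0014,0.0,-0.0,-4.5],[-1.0,-0.0015,-0.0582,-0.0014,0.0,-0.0,-4.5],[-1.0,0.0031,-0.0582,-0.0015,0.0,-0.0,-4.5]]
[[-1.0,0.0076,-0.0578,-0.0014,0.0,-0.0,-4.5]]
```

```bash
python3 -m jog '[[-1,-0.034,-0.043,-0.001,0,0,-4.5],[-1,-0.0305,-0.046,-0.001,0,0,-4.5],[-1,-0.027,-0.048,-0.001,0,0,-4.5],[-1,-0.023,-0.05,-0.001,0,0,-4.5],[-1,-0.019,-0.0515,-0.001,0,0,-4.5]]' && python3 -m jog '[[-1,-0.015,-0.053,-0.001,0,0,-4.5],[-1,-0.011,-0.054,-0.001,0,0,-4.5],[-1,-0.006,-0.055,-0.001,0,0,-4.5],[-1,-0.002,-0.055,-0.001,0,0,-4.5],[-1,-0.019,-0.055,-0.0015,0,0,-4.5]]' && python3 -m jog '[[-1,-0.015,-0.056,-0.0015,0,0,-4.5],[-1,-0.0105,-0.057,-0.0015,0,0,-4.5],[-1,-0.006,-0.058,-0.0015,0,0,-4.5],[-1,-0.0015,-0.058,-0.0015,0,0,-4.5],[-1,0.003,-0.058,-0.0015,0,0,-4.5]]' && python3 -m jog '[[-1,0.0076,-0.058,-0.0015,0,0,-4.5],[-1,0,0,0,0,0,0]]'
cat > wl.py <<'E'
from h import *
import sys
np.set_printoptions(precision=1,suppress=True)
Z=dict(lever_pivot=87,lever_tip=87,hatch_center=100,tube=46,tube_high_end=75,tube_low_end=17,ramekin_cover=100,ramekin_table=0,jar=0)
s=state();f=grab_frame('wrist');print(s['t'],s['eef_pos'],R.from_rotvec(s['eef_rot']).as_matrix())
print(np.array(f['hand_eye']))
for k in sys.argv[2:]:
    for d in place_of('wrist',k)[:1]: print(k,np.array(d['centre']),round(d['confidence'],2),atz(f,d['centre'],Z[k],s))
save(f,sys.argv[1])
E
python3 wl.py w1 lever_pivot lever_tip jar ramekin_table
```

```text
t: 1.82
eef_pos: [359.5, -383.6, 246.1]
eef_rot: [2.862, -1.293, 0.001]
contact_force: [0.7, -1.0, -0.3]
gripper_width: 46.7
t: 2.45
eef_pos: [492.6, -142.1, 251.6]
eef_rot: [-3.059, 0.711, -0.003]
contact_force: [0.3, -0.2, 0.8]
gripper_width: 1.0
t: 3.08
eef_pos: [548.3, 142.8, 259.0]
eef_rot: [3.14, -0.101, 0.001]
contact_force: [1.2, -0.6, -0.8]
gripper_width: 0.1
t: 3.32
eef_pos: [558.0, 205.8, 260.9]
eef_rot: [-3.137, -0.035, -0.001]
contact_force: [-0.5, 0.1, -0.6]
gripper_width: 0.4
3.325 [558.  205.8 260.9] [[ 1.  0.  0.]
 [ 0. -1.  0.]
 [ 0. -0. -1.]]
[[   1.     0.    -0.    -0.3]
 [  -0.     1.     0.2  -66.5]
 [   0.    -0.2    1.  -143.8]
 [   0.     0.     0.     1. ]]
lever_pivot [176.3 115.1] 0.71 [475.7 267.6  87. ]
lever_tip [283.7  78.5] 0.76 [584.8 305.9  87. ]
jar [383.2  91.9] 0.78 [721.6 302.    0. ]
ramekin_table [390.7 184. ] 0.97 [747.7 180.6   0. ]
```

View pics/w1.png

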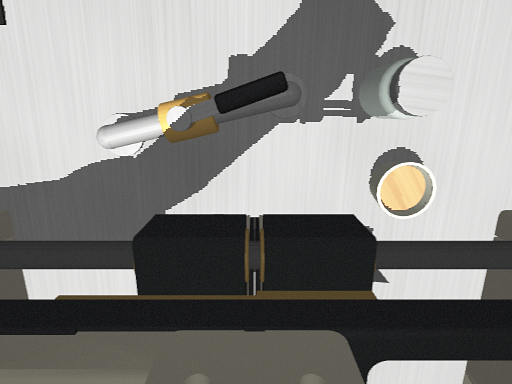

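Wrist view: the lever runs from the pivot at (176,115) to the tip at (284,79). The measured length is 115.6 mm against a true 115, at a bearing of 19.3°. Next I position the tool behind the sleeve.

```bash
python3 plan.py -1 19.3 50 566,251,140 566,251,84
python3 - <<'E'
from h import *
s=state();print(np.round(s['qpos'],2));f=grab_frame('wrist');print(f['fx'],f['cx'],f['cy'])
for c in [(105,137),(295,92)]: print(atz(f,c,40,s))
E
```

```text
[[-1.0,0.0023,-0.0182,0.04,0.0,0.0,-3.7],[-1.0,0.0035,-0.018,0.0399,0.0,0.0,-3.7],[-1.0,0.0046,-0.0177,0.04,0.0,0.0,-3.7],[-1.0,0.0001,-0.0001,0.028,0.0,0.0,-3.7],[-1.0,-0.0,-0.0,0.028,0.0,0.0,-3.7]]
[ 0.31  0.51 -0.95  1.67  0.44  1.2  -0.73]
299.59587233314403 254.113617176574 188.53198291922803
[379.36962636 231.07770909  40.        ]
[605.24661344 285.13381511  40.        ]
```

```bash
python3 -m jog '[[-1,0.0023,-0.018,0.04,0,0,-3.7],[-1,0.0035,-0.018,0.04,0,0,-3.7],[-1,0.0046,-0.018,0.04,0,0,-3.8],[-1,0,0,0.028,0,0,-4],[-1,0,0,0.028,0,0,-4]]' && python3 -m jog '[[-1,0,0,0,0,0,0]]'
cat > arc.py <<'E'
from h import *
from plan import down
import sys
P=np.array([475.7,267.6]);th=np.radians(np.arange(float(sys.argv[1]),float(sys.argv[2])+.1,float(sys.argv[3])));off=float(sys.argv[4]);r=float(sys.argv[5])
s=state();p=np.array(s['eef_pos']);M=R.from_rotvec(s['eef_rot']);rows=[]
for t in th:
    q=np.r_[P+r*np.array([np.cos(t),np.sin(t)])+off*np.array([np.sin(t),-np.cos(t)]),84]
    d=M.inv().apply(q-p)/1000;rv=(M.inv()*down(np.degrees(t))).as_rotvec(degrees=True)
    rows.append([-1]+[round(float(v),4) for v in d]+[round(float(v),1) for v in rv]);p=q;M=down(np.degrees(t))
for i in range(0,len(rows),5):print(rows[i:i+5])
E
python3 arc.py 20 115 9 20 80
python3 wl.py w2 lever_pivot lever_tip
```

```text
t: 4.25
eef_pos: [565.9, 251.9, 83.2]
eef_rot: [3.094, 0.544, -0.0]
contact_force: [0.5, 0.2, 1.0]
gripper_width: 0.6
t: 4.38
eef_pos: [564.4, 250.7, 82.0]
eef_rot: [3.093, 0.539, -0.007]
contact_force: [0.3, -0.4, 0.8]
gripper_width: 0.2
[[-1, 0.0023, -0.0262, -0.002, 0.0, 0.3, -0.2], [-1, 0.0021, -0.0128, 0.0, 0.0, 0.0, -9.0], [-1, 0.0021, -0.0128, 0.0, 0.0, 0.0, -9.0], [-1, 0.0021, -0.0128, 0.0, 0.0, 0.0, -9.0], [-1, 0.0021, -0.0128, 0.0, 0.0, 0.0, -9.0]]
[[-1, 0.0021, -0.0128, 0.0, 0.0, 0.0, -9.0], [-1, 0.0021, -0.0128, 0.0, 0.0, 0.0, -9.0], [-1, 0.0021, -0.0128, 0.0, 0.0, 0.0, -9.0], [-1, 0.0021, -0.0128, 0.0, 0.0, 0.0, -9.0], [-1, 0.0021, -0.0128, 0.0, 0.0, 0.0, -9.0]]
[[-1, 0.0021, -0.0128, 0.0, 0.0, 0.0, -9.0]]
4.375 [564.4 250.7  82. ] [[ 0.9  0.3 -0. ]
 [ 0.3 -0.9 -0. ]
 [-0.   0.  -1. ]]
[[   1.     0.    -0.    -0.4]
 [  -0.     1.     0.2  -66.6]
 [   0.    -0.2    1.  -143.8]
 [   0.     0.     0.     1. ]]
lever_pivot [ 93.6 167. ] 0.67 [478.9 263.8  87. ]
lever_tip [339.8 163.9] 0.84 [587.2 304.6  87. ]
```

View pics/w2.png

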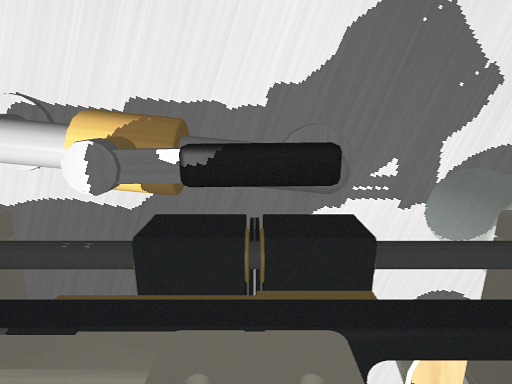

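The sleeve lies level in the wrist view, from (180,165) to (341,165), with the fingers just behind it. Its bearing of about 20° agrees with the estimate. Now I sweep it.

```bash
python3 -m jog '[[-1,0.002,-0.026,-0.002,0,0,0],[-1,0.002,-0.0128,0,0,0,-9],[-1,0.002,-0.0128,0,0,0,-9],[-1,0.002,-0.0128,0,0,0,-9]]' 40; python3 -m jog '[[-1,0.002,-0.0128,0,0,0,-9],[-1,0.002,-0.0128,0,0,0,-9]]'; python3 wl.py w3 lever_pivot lever_tip
```

```text
t: 5.03
eef_pos: [547.0, 313.8, 88.0]
eef_rot: [2.878, 1.253, 0.004]
contact_force: [-0.3, -2.8, 0.2]
gripper_width: 0.3
t: 5.28
eef_pos: [529.7, 332.9, 88.0]
eef_rot: [2.646, 1.687, 0.004]
contact_force: [2.5, -2.9, -1.1]
gripper_width: 0.8
5.275 [529.7 332.9  88. ] [[ 0.4  0.9  0. ]
 [ 0.9 -0.4 -0. ]
 [ 0.   0.  -1. ]]
[[   1.     0.     0.    -0.3]
 [  -0.     1.     0.2  -66.9]
 [   0.    -0.2    1.  -143.8]
 [   0.     0.     0.     1. ]]
lever_pivot [ 94.7 210.9] 0.76 [479.1 266.7  87. ]
lever_tip [317.1 197.7] 0.79 [520.2 371.9  87. ]
```

View pics/w3.png

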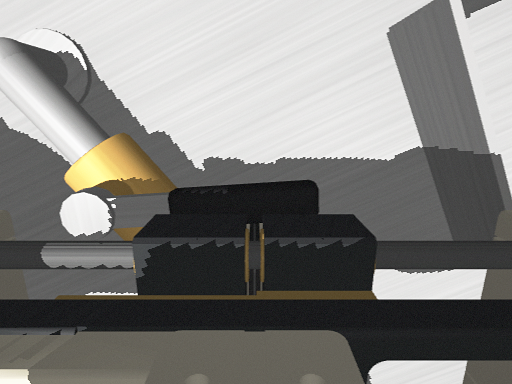

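The lever is at about 69° and the push takes 3–4 N. I continue to the stop.

```bash
python3 -m jog '[[-1,0.002,-0.0128,0.003,0,0,-9],[-1,0.002,-0.0128,0,0,0,-9],[-1,0.002,-0.0128,0,0,0,-9]]'; python3 -m jog '[[-1,0.001,-0.007,0,0,0,-5]]';python3 -m jog '[[-1,0.001,-0.007,0,0,0,-5]]'; python3 wl.py w4 lever_pivot lever_tip | tail -2
```

```text
t: 5.8
eef_pos: [494.8, 349.5, 84.3]
eef_rot: [2.183, 2.256, 0.003]
contact_force: [2.5, -1.2, -0.2]
gripper_width: 0.3
t: 5.92
eef_pos: [487.3, 350.6, 84.3]
eef_rot: [2.084, 2.349, 0.003]
contact_force: [1.6, -0.5, 0.8]
gripper_width: 0.5
t: 6.05
eef_pos: [480.6, 351.0, 84.3]
eef_rot: [1.981, 2.436, 0.004]
contact_force: [2.7, 1.2, -1.7]
gripper_width: 0.6
lever_pivot [ 83.9 206.4] 0.64 [476.5 264.4  87. ]
lever_tip [312.9 203.6] 0.92 [451.9 374.6  87. ]
```

```bash
python3 -m jog '[[-1,0.001,-0.006,0,0,0,-4],[-1,0.0005,-0.003,0,0,0,-2]]';python3 -m jog '[[-1,0.0005,-0.003,0,0,0,-2]]';python3 -m jog '[[-1,0,-0.003,0,0,0,0]]';python3 -m jog '[[-1,0,-0.003,0,0,0,0]]'; python3 wl.py w4 lever_pivot lever_tip | tail -2
```

```text
t: 6.45
eef_pos: [479.3, 351.9, 84.8]
eef_rot: [1.855, 2.527, 0.022]
contact_force: [25.4, 10.1, -12.7]
gripper_width: 0.6
t: 6.58
eef_pos: [479.3, 352.3, 85.1]
eef_rot: [1.812, 2.555, 0.029]
contact_force: [33.0, 14.3, -19.1]
gripper_width: 0.3
t: 6.7
eef_pos: [479.1, 352.2, 85.2]
eef_rot: [1.815, 2.552, 0.036]
contact_force: [38.7, 19.5, -24.8]
gripper_width: 0.6
t: 6.82
eef_pos: [478.9, 352.1, 85.4]
eef_rot: [1.816, 2.549, 0.043]
contact_force: [43.8, 22.9, -30.5]
gripper_width: 0.2
 [   0.     0.     0.     1. ]]
lever_tip [314.9 211.6] 0.91 [451.1 374.6  87. ]
```

The lever hit a hard stop at about 104°. That matches the pipe's measured bearing of 13.5° plus 90°. I back off, raise and check.

```bash
python3 -m jog '[[-1,0,0.012,0,0,0,0],[-1,0,0.03,0,0,0,0],[-1,0,0.02,-0.06,0,0,0],[-1,0,0,-0.06,0,0,0],[-1,0,0.05,-0.06,0,0,0]]'; python3 -m jog '[[-1,0,0.06,0,0,0,10],[-1,0,0.06,0,0,0,10],[-1,0,0,0,0,0,0]]'
python3 - <<'E'
from h import *
s=state();print(s['eef_pos'])
im=[]
for c,(x,y) in (('wrist',(0,0)),('top',(60,180)),('scene',(320,140))):
    f=grab_frame(c)
    P={k:atz(f,d[0]['centre'],87,s)[:2] for k in('lever_pivot','lever_tip') for d in [place_of(c,k)] if d}
    print(c,P)
    if len(P)==2: v=P['lever_tip']-P['lever_pivot'];print(np.linalg.norm(v),np.degrees(np.arctan2(v[1],v[0])))
    if c!='wrist': im.append(cv2.resize(f['pixels'][y:y+130,x:x+130],(400,400),interpolation=cv2.INTER_CUBIC))
cv2.imwrite('pics/v.png',np.hstack(im)[:,:,::-1])
E
```

```text
t: 7.6
eef_pos: [554.9, 383.3, 253.7]
eef_rot: [-1.803, -2.572, -0.001]
contact_force: [2.0, 1.1, -0.2]
gripper_width: 0.5
t: 7.98
eef_pos: [676.6, 412.2, 249.8]
eef_rot: [2.236, 2.207, 0.002]
contact_force: [-0.7, -0.4, -0.8]
gripper_width: 0.1
[676.63340007 412.24554589 249.81219076]
wrist {}
top {'lever_tip': array([719.54063776, 170.65354122])}
scene {'lever_pivot': array([483.19202359, 260.96785506]), 'lever_tip': array([444.78496491, 376.58544116])}
121.82991575158633 108.37599480085002
```

View pics/v.png

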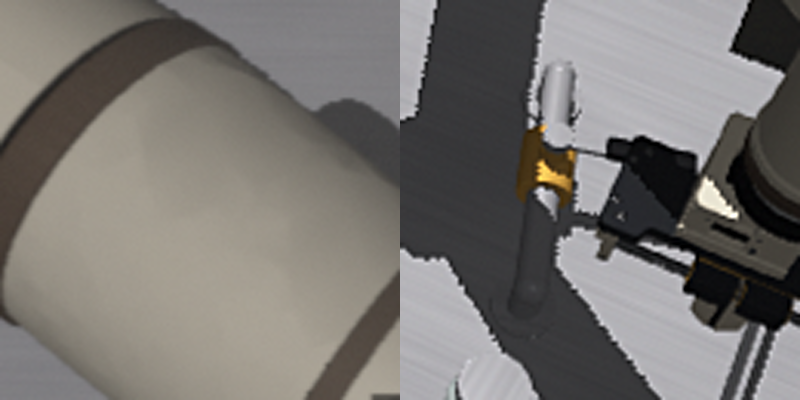

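The arm blocks the top camera's view of the valve. I move over the bath and recheck from there.

```bash
python3 plan.py 0.3 0 60 620,100,280 590,-120,290
```

```text
[[0.3,-0.0522,-0.0086,-0.0048,0.0,-0.0,9.0],[0.3,-0.0529,-0.0003,-0.0049,0.0,-0.0,9.0],[0.3,-0.0523,0.008,-0.0048,0.0,-0.0,9.0],[0.3,-0.0505,0.0161,-0.0048,0.0,-0.0,9.0],[0.3,-0.0472,0.0238,-0.0049,0.0,-0.0,9.0]]
[[0.3,-0.043,0.0308,-0.0048,0.0,-0.0,9.0],[0.3,-0.0384,0.0402,-0.0025,0.0,-0.0,9.0],[0.3,-0.0316,0.0456,-0.0025,0.0,-0.0,9.0],[0.3,-0.0241,0.05,-0.0025,0.0,-0.0,9.0],[0.3,-0.016,0.0531,-0.0025,0.0,-0.0,9.0]]
```

```bash
python3 -m jog '[[0.3,-0.052,-0.0086,-0.005,0,0,9],[0.3,-0.053,0,-0.005,0,0,9],[0.3,-0.052,0.008,-0.005,0,0,9],[0.3,-0.0505,0.016,-0.005,0,0,9],[0.3,-0.047,0.024,-0.005,0,0,9]]'>/dev/null; python3 -m jog '[[0.3,-0.043,0.031,-0.005,0,0,9],[0.3,-0.038,0.04,-0.0025,0,0,9],[0.3,-0.032,0.0456,-0.0025,0,0,9],[0.3,-0.024,0.05,-0.0025,0,0,9],[0.3,-0.016,0.053,-0.0025,0,0,9]]'; python3 -m jog '[[0.3,0,0,0,0,0,0]]'
python3 wl.py w5 hatch_center tube tube_high_end tube_low_end ramekin_cover
python3 - <<'E'
from h import *
im=[cv2.resize(cv2.imread('pics/w5.png')[:,:,::-1],(533,400))]
for c,(x,y) in (('top',(50,170)),('scene',(300,130))):
    f=grab_frame(c)
    P={k:atz(f,d[0]['centre'],87)[:2] for k in('lever_pivot','lever_tip') for d in [place_of(c,k)] if d}
    if len(P)==2: v=P['lever_tip']-P['lever_pivot'];print(c,P,np.linalg.norm(v),np.degrees(np.arctan2(v[1],v[0])))
    im.append(cv2.resize(f['pixels'][y:y+150,x:x+150],(200,200) if 0 else (266,200),interpolation=cv2.INTER_CUBIC))
cv2.imwrite('pics/w5b.png',np.hstack([im[0],np.vstack(im[1:])])[:,:,::-1])
E
```

```text
t: 9.68
eef_pos: [590.0, -121.0, 290.9]
eef_rot: [3.141, -0.01, 0.001]
contact_force: [1.0, -0.3, -0.2]
gripper_width: 59.9
t: 9.8
eef_pos: [589.6, -126.4, 290.2]
eef_rot: [3.138, -0.02, -0.002]
contact_force: [-0.4, 0.0, 0.3]
gripper_width: 59.6
9.8 [ 589.6 -126.4  290.2] [[ 1. -0. -0.]
 [-0. -1. -0.]
 [-0.  0. -1.]]
[[   1.     0.    -0.    -0.3]
 [  -0.     1.     0.2  -66.5]
 [   0.    -0.2    1.  -143.8]
 [   0.     0.     0.     1. ]]
hatch_center [252.8 115.2] 0.79 [588.1 -64.4 100. ]
tube [252.5 129.3] 0.91 [587.2 -82.7  46. ]
ramekin_cover [288.8 272.2] 0.73 [ 630.5 -254.3  100. ]
top {'lever_pivot': array([478.4934247 , 271.47781097]), 'lever_tip': array([450.90957092, 371.35253894])} 103.61385176003496 105.43932844196563
scene {'lever_pivot': array([479.27916625, 259.78757524]), 'lever_tip': array([450.77452705, 376.88189162])} 120.51387216701943 103.68158013436654
```

View pics/w5b.png

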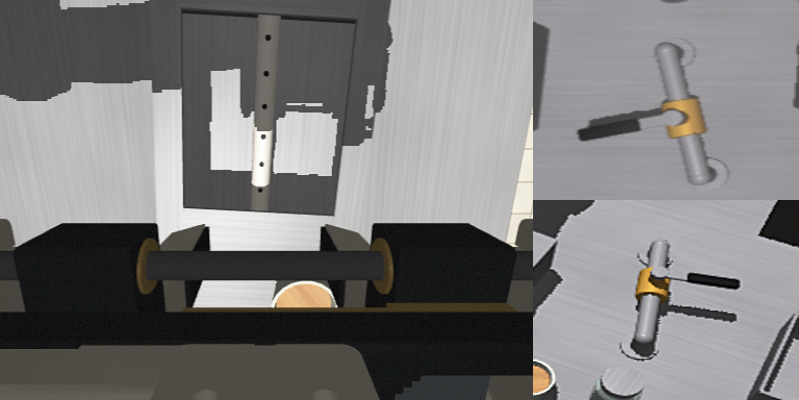

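The crops show the lever square across the pipe: about 104° against the pipe's 13.5°. In the wrist view the tube runs from (270,15) to (261,205), mid-hatch. Next I get the bath's yaw and the grasp point.

Run:
```python
from h import *
np.set_printoptions(precision=1,suppress=True)
s=state();f=grab_frame('wrist');k=512/533.
q=[atz(f,np.array(c)*k,100,s) for c in((183,10),(357,20),(336,215),(184,208))]
print(np.array(q),np.mean(q,0))
t=[atz(f,np.array(c)*k,z,s) for c,z in(((270,15),68.5),((261.5,185),35))];print(np.array(t),np.degrees(np.arctan2(-(t[0]-t[1])[0],(t[0]-t[1])[1])))
m=silhouettes('wrist','tube')[0]['pixels'];ys,xs=np.nonzero(m);print(ys.min(),ys.max(),len(ys))
for r in range(ys.min()+3,ys.max(),25):
    c=xs[ys==r];print(r,c.min(),c.max())
```

```text
[[ 511.8   46.4  100. ]
 [ 679.4   37.9  100. ]
 [ 670.6 -159.7  100. ]
 [ 500.3 -151.8  100. ]] [590.5 -56.8 100. ]
[[ 595.8   51.    68.5]
 [ 586.2 -139.6   35. ]] -2.8676631483580675
22 209 3580
25 248 268
50 247 267
75 246 265
100 244 264
125 244 262
150 242 260
175 241 259
200 241 256
```

Bath yaw is about -2.9° and the hatch centre about (590,-59). The grasp point is about (594,6), with the TCP at z 60.

```bash
python3 plan.py 0.3 -2.9 60 593.7,6,150
```

```text
[[0.3,0.0007,-0.0312,0.0351,-0.0,0.0,0.7],[0.3,0.0003,-0.0313,0.0352,-0.0,0.0,0.7],[0.3,-0.0001,-0.0312,0.0351,-0.0,0.0,0.7],[0.3,-0.0005,-0.0313,0.0351,-0.0,0.0,0.7]]
```

```bash
python3 -m jog '[[0.3,0.0007,-0.031,0.035,0,0,0.7],[0.3,0,-0.031,0.035,0,0,0.7],[0.3,0,-0.031,0.035,0,0,0.7],[0.3,0,-0.031,0.035,0,0,0.7],[0.3,0,0,0,0,0,0]]'; python3 wl.py w6 hatch_center tube tube_high_end; python3 plan.py 0.3 -2.9 30 593.7,6,60
```

```text
t: 11.12
eef_pos: [591.7, 8.2, 148.1]
eef_rot: [-3.139, 0.07, 0.008]
contact_force: [-0.6, -0.2, 0.2]
gripper_width: 59.3
11.125 [591.7   8.2 148.1] [[ 1. -0. -0.]
 [-0. -1.  0.]
 [-0. -0. -1.]]
[[   1.     0.    -0.    -0.3]
 [  -0.     1.     0.2  -66.5]
 [   0.    -0.2    1.  -143.8]
 [   0.     0.     0.     1. ]]
[[0.3,-0.0004,-0.0006,0.0229,0.0,-0.0,-0.0],[0.3,-0.0004,-0.0007,0.0229,0.0,-0.0,-0.0],[0.3,-0.0004,-0.0006,0.0229,0.0,-0.0,-0.0],[0.3,-0.0004,-0.0007,0.0228,0.0,-0.0,-0.0]]
```

View pics/w6.png

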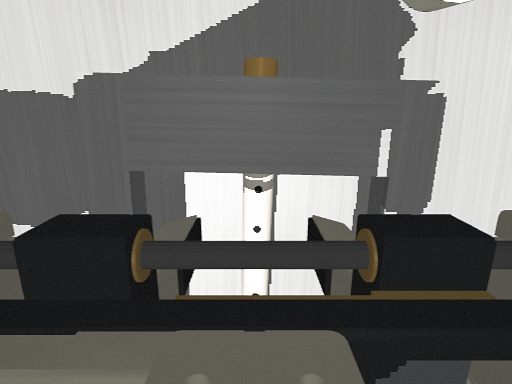

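Run:
```python
from h import *
s=state();f=grab_frame('wrist')
for c,z in(((258,173),100),((258,200),78),((258,80),100)): print(np.round(atz(f,c,z,s),1))
```

```text
[598.6  30.1 100. ]
[597.7   4.9  78. ]
[601.4  88.4 100. ]
```

```bash
python3 -m jog '[[0.3,0.003,0.0055,0.0229,0,0,0],[0.3,0.001,0.0055,0.0229,0,0,0],[0.3,0,0,0.021,0,0,0],[0.3,0,0,0.021,0,0,0],[0.3,0,0,0,0,0,0]]' 10;  python3 -m jog '[[-0.5,0,0,0,0,0,0],[-1,0,0,0,0,0,0],[-1,0,0,0,0,0,0],[-1,0,0,0,0,0,0],[-1,0,0,0,0,0,0]]' 10
```

```text
t: 12.0
eef_pos: [595.6, -6.1, 60.3]
eef_rot: [-3.14, 0.078, 0.006]
contact_force: [0.2, 0.0, -0.1]
gripper_width: 59.7
t: 12.62
eef_pos: [597.4, -6.6, 63.1]
eef_rot: [3.14, -0.079, 0.0]
contact_force: [-0.9, -0.1, 2.2]
gripper_width: 23.5
```

The jaws hold the tube at 23.5 mm. I firm the grip, lift it a little and slide it 50 mm towards −y.

```bash
python3 -m jog '[[-1,0,0,0,0,0,0],[-1,0,0,0,0,0,0],[-1,0,0,-0.002,0,0,0],[-1,0,0.01,0,0,0,0]]' 60;  python3 -m jog '[[-1,0,0.013,0,0,0,0],[-1,0,0.013,0,0,0,0],[-1,0,0.014,0,0,0,0],[-1,0,0,0,0,0,0]]'; python3 wl.py w7 tube_high_end tube
```

```text
t: 13.12
eef_pos: [596.9, -15.3, 64.7]
eef_rot: [-3.139, 0.076, -0.0]
contact_force: [0.8, 0.5, -1.1]
gripper_width: 22.9
t: 13.62
eef_pos: [594.7, -59.0, 64.5]
eef_rot: [3.139, -0.084, -0.001]
contact_force: [-0.8, -0.7, -2.1]
gripper_width: 22.9
13.625 [594.7 -59.   64.5] [[ 1.  -0.1 -0. ]
 [-0.1 -1.  -0. ]
 [-0.   0.  -1. ]]
[[   1.     0.    -0.    -0.3]
 [  -0.     1.     0.2  -66.5]
 [   0.    -0.2    1.  -143.8]
 [   0.     0.     0.     1. ]]
tube_high_end [255.   97.9] 0.8 [598.5  13.   75. ]
```

View pics/w7.png

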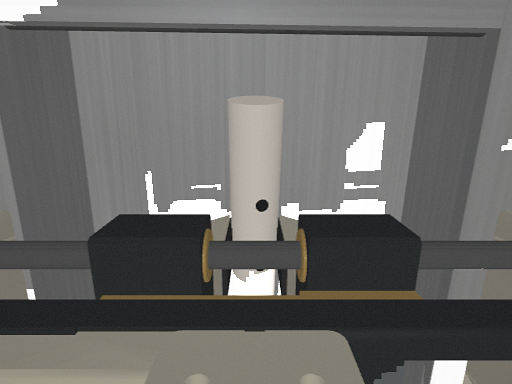

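The tube's high end is at (255,98), y≈13, about 17 mm inside the hatch's edge. I pitch it up 14° about the low end.

```bash
python3 -m jog '[[-1,0,0.0043,-0.0181,4.7,0,0],[-1,0,0.0043,-0.0181,4.7,0,0],[-1,0,0.0043,-0.0181,4.7,0,0],[-1,0,0,0,0,0,0]]'
python3 - <<'E'
from h import *
np.set_printoptions(precision=2,suppress=True)
s=state();print(s['wrist_torque']);rs={}
for c in('wrist','scene','top'):
    s=state();f=grab_frame(c)
    for d in place_of(c,'tube_high_end')[:1]: rs[c]=ray(f,d['centre'],s);print(c,d)
    if c=='wrist': save(f,'w8')
if len(rs)>1: print(tri(rs.values()))
print(R.from_rotvec(s['eef_rot']).as_matrix(),s['eef_pos'])
E
```

```text
t: 14.28
eef_pos: [594.8, -76.4, 117.9]
eef_rot: [-2.895, 0.08, -0.012]
contact_force: [-0.5, 0.0, -2.0]
gripper_width: 22.7
[-0.32 -0.09 -0.  ]
wrist {'centre': [257.6, 97.1], 'confidence': 0.87}
scene {'centre': [259.4, 165.2], 'confidence': 0.79}
top {'centre': [249.2, 199.3], 'confidence': 0.64}
[599.58  -0.85 145.32]
[[ 1.   -0.05  0.01]
 [-0.05 -0.97  0.24]
 [-0.   -0.24 -0.97]] [593.46 -71.5  117.27]
```

The pixel position of the tube's end in the wrist view hasn't changed, so it has not slipped, and there is no pressing force. I draw it out endwise.

```bash
python3 -m jog '[[-1,0,-0.0196,-0.0038,0,0,0],[-1,0,-0.0294,-0.0057,0,0,0]]'; python3 -m jog '[[-1,0,-0.0314,-0.0061,0,0,0],[-1,0,-0.0314,-0.0061,0,0,0],[-1,0,-0.0314,-0.0061,0,0,0],[-1,0,-0.02,-0.004,0,0,0],[-1,0,0,0,0,0,0]]'
python3 - <<'E'
from h import *
s=state();f=grab_frame('wrist');print(place_of('wrist','tube_high_end')[:1],s['wrist_torque'])
f=grab_frame('scene'); d=place_of('scene','tube_low_end');print(d)
cv2.imwrite('pics/s9.png',cv2.resize(f['pixels'][80:280,130:400],(800,592))[:,:,::-1])
E
```

```text
t: 14.82
eef_pos: [596.1, -26.9, 139.1]
eef_rot: [-2.894, 0.073, -0.008]
contact_force: [0.2, 0.7, -1.3]
gripper_width: 22.9
t: 15.45
eef_pos: [601.5, 79.8, 189.5]
eef_rot: [-2.894, 0.066, -0.011]
contact_force: [0.1, 0.2, -2.1]
gripper_width: 23.1
[{'centre': [258.1, 99.1], 'confidence': 0.79}] [-0.3092231  -0.06535437  0.05591906]
[{'centre': [220.8, 159.3], 'confidence': 0.83}]
```

View pics/s9.png

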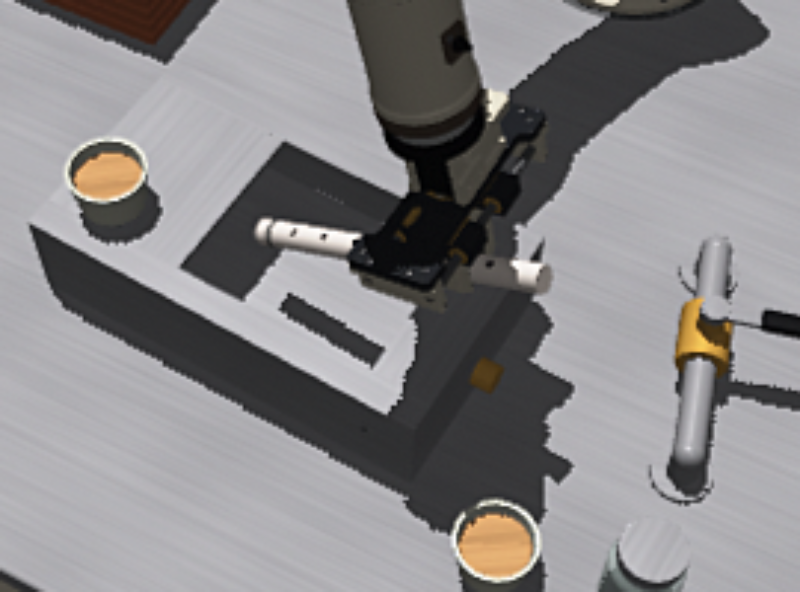

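The low end is clear of the −y edge, inside the hatch at (262,230). I draw a little further, then lift straight up.

```bash
python3 -m jog '[[-1,0,-0.0196,-0.0038,0,0,0],[-1,0,-0.0085,-0.034,0,0,0],[-1,0,-0.0097,-0.0388,0,0,0],[-1,0,-0.0097,-0.0388,0,0,0],[-1,0,-0.0073,-0.029,0,0,0]]'; python3 -m jog '[[-1,0,0,0,0,0,0],[-1,0,0,0,0,0,0],[-1,0,0,0,0,0,0],[-1,0,0,0,0,0,0]]'
python3 - <<'E'
from h import *
np.set_printoptions(precision=1,suppress=True)
s=state();print(s['qd']);fs={}
rs={'tube_low_end':[],'tube_high_end':[]}
for c in('wrist','scene','top'):
    s=state();f=fs[c]=grab_frame(c)
    for k in rs:
        for d in place_of(c,k)[:1]:
            if d['confidence']>.5: rs[k].append(ray(f,d['centre'],s));print(c,k,d)
    if c!='wrist':
        for k,z in(('ramekin_cover',100),('ramekin_table',0),('jar',0)):
            for d in place_of(c,k)[:1]: print(c,k,atz(f,d['centre'],z))
        P={k:atz(f,d[0]['centre'],87)[:2] for k in('lever_pivot','lever_tip') for d in [place_of(c,k)] if d}
        if len(P)==2: v=P['lever_tip']-P['lever_pivot'];print(c,'lever',np.degrees(np.arctan2(v[1],v[0])))
for k in rs:
    if len(rs[k])>1: print(k,tri(rs[k]))
cv2.imwrite('pics/s10.png',np.hstack([fs['scene']['pixels'][40:340,120:420],cv2.resize(fs['top']['pixels'],(400,300))])[:,:,::-1])
E
```

```text
t: 16.27
eef_pos: [602.6, 96.1, 344.1]
eef_rot: [-2.894, 0.072, -0.011]
contact_force: [-0.1, -0.4, -2.6]
gripper_width: 22.5
t: 16.77
eef_pos: [602.0, 94.6, 340.6]
eef_rot: [-2.895, 0.073, -0.006]
contact_force: [0.0, -0.1, -2.0]
gripper_width: 22.9
[ 0. -0. -0. -0. -0.  0.  0.]
wrist tube_high_end {'centre': [258.5, 99.8], 'confidence': 0.59}
scene tube_low_end {'centre': [221.0, 124.7], 'confidence': 0.89}
scene tube_high_end {'centre': [329.5, 134.5], 'confidence': 0.96}
scene ramekin_cover [ 643.7 -262.5  100. ]
scene ramekin_table [744.9 180.    0. ]
scene jar [718.3 303.2   0. ]
scene lever 103.4513759521491
top tube_high_end {'centre': [145.0, 170.0], 'confidence': 0.66}
top ramekin_table [745.3 182.3   0. ]
top jar [715.9 297.6   0. ]
top lever 104.85569129646615
tube_high_end [607.5 161.1 376.1]
```

View pics/s10.png

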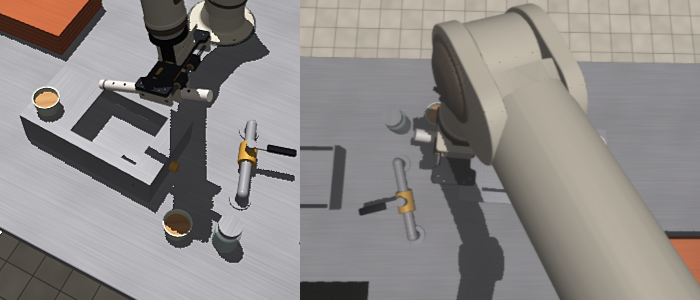

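Run:
```python
from h import *
f=grab_frame('scene');a=cv2.resize(cv2.imread('pics/a.png'),(512,384),interpolation=cv2.INTER_AREA)
p=cv2.cvtColor(a[110:180,140:200],cv2.COLOR_BGR2GRAY).astype(np.float32);q=cv2.cvtColor(f['pixels'][110:180,140:200],cv2.COLOR_RGB2GRAY).astype(np.float32)
print(cv2.phaseCorrelate(p,q),np.abs(p-q).mean(),place_of('scene','ramekin_cover'))
```

```text
((0.003324756109130078, 0.013047339229800059), 0.9900694215739215) 15.961667 []
```

The ramekin's image shift is about 0.01 px, so it has not moved. I hand in the job.

```bash
python3 -c "
from station import *
print(close_job());s=state();print(s['t'],s['gripper_width'])"
```

```text
the job is handed in; nothing more can be done
None
the job is handed in; nothing more can be done
```

The valve is shut, the spray tube is out of the bath and held still in the gripper, and I handed the job in at about 17 s of the 56 s.

- **Valve:** I swung the lever anticlockwise until it hit its hard stop. The last checks put it at 103.5° to 105° in the world, against about 103.5° expected from the pipe's measured bearing plus 90°. The force reading rose to about 58 N (resultant) as I confirmed the stop with the closed fingers. That is under the 120 N wrist limit. The 40 N limit covers the arm and gripper body, and I saw no sign that either touched anything.
- **Tube:** I gripped it with 60 N, slid it 50 mm to free the tucked end, pitched it up to 25°, drew it out endwise and lifted it. The gripper still reads 22.9 mm and all joint speeds are zero. The low end should be about 140 mm above the cover. I worked that out from the arm's pose and the grip, because only one camera could see that end.
- **Ramekins and jar:** All are where they stood. For the ramekin on the cover, one network reading differed by about 14 mm from the first. A direct image comparison showed about 0.01 px of shift, so I judged that reading to be noise. The overall brightness differed between the two images, which I put down to shadow.

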